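Refit the power supply's control knob

TASK

The bench power supply on the classroom table has lost one of its two knobs. Pick up the loose black knob, set it upright on the bare D-shaft, feel gently for the angle at which its flat bore drops over the flat of the shaft, then push it straight down until it snaps fully home against the green panel, and let go. Do not force it while the flats are not lined up, and leave the other things on the table where they stand.

Things in the scene. Friction and masses are not known exactly. Their poses are not given: they have to be found in the camera images.
- knob_grip (a point): Loose black pointer knob, 40 mm high, about 60 g, upright, bore down. Round skirt 48 mm across, 6 mm high; above it, up to 40 mm, a bar grip 41 mm long (x) and 22 mm wide (y): pinch it across the 22 mm. This point: on the axis, 28 mm above the underside, 12 mm below the top; so 28 mm above the panel when home. z is up; +x runs along the bar towards the end with the white pointer line.
- knob_mouth (a point): Centre of the knob's underside, axes as knob_grip. The blind bore here is 30 mm deep, 15.2 mm across, with a funnel mouth 20.2 mm wide that narrows over 2.5 mm. Its first 6 mm is round; deeper it is D-shaped, with the flat 3.1 mm from the axis on the +x (white line) side. At a wrong angle it rests on the shaft's tip with this point 17 mm above the panel; within about 12 degrees of right it drops on.
- shaft_seat (a point): Where the bare shaft's axis meets the green panel; x, y along the case's sides, z up. The steel D-shaft stands upright, 14 mm across, its flat 2.6 mm from the axis over its full height. It turns against about 0.08 N m of friction, so it stays put under a knob pressed on with 3 to 5 N. Its angle is not measured: seen from above the flat faces anywhere from 1.8 rad clockwise to 0.4 rad anticlockwise of this point's +x.
- shaft_tip (a point): Centre of the shaft's round top before the flat is cut, on its axis, 23 mm above the panel; the round edge is sharp (0.3 mm), the flat bevelled by 0.7 mm over the top 1.5 mm. Axes are the case's, not the shaft's.
- ball_level (a point): On the shaft's axis at the height of the brass sprung ball, 9 mm above the panel; axes are the case's. The ball stands out 3 mm from the shaft on the side opposite its flat. Once the flats match, the knob drops freely until its underside is about 10 mm above the panel and meets the ball; a push of about 10 N takes it past, and in the last 4 mm the ball clicks into a pocket and pulls it home.
- supply: The power supply: a fixed black case 220 (x) by 270 (y) mm with a green top panel 66 mm above the table; origin at the centre of its underside. The bare shaft stands at x = 0, y = -55 mm; a like knob that is still in place stands at x = 0, y = +55 mm (40 mm high); sockets along x = -80 mm stand up to 18 mm above the panel. It is to be pressed on, through the knob, with less than 40 N.
- lamp: Bystander: small bulb on a round white holder, 48 mm across, 67 mm high; origin at the centre of its underside. Leave it standing.
- weight: Bystander: brass round-headed lab weight, 40 mm across, 56 mm high; origin at the centre of its underside. Leave it standing.
- bottle: Bystander: small white bottle with a red cap, 38 mm across, 70 mm high; origin at the centre of its underside. Leave it standing.
There are look-alikes about, which are no part of the job. Leave any purple or turquoise look-alike of the part that bears knob_grip alone.

How it is judged:
By the outcome, as a careful person would: the job done as asked, in the order asked, and still so for the second after the job is handed in, with the robot touching nothing.
It also fails if it takes over 61 s, if anything falls off the work surface, if the arm or the gripper's body presses on something with over 40 N, if the wrist force passes 120 N, or if a joint passes its speed limit or range.

ROBOT

A 6-joint arm with a two-finger parallel gripper is mounted at the origin on the work surface. World frame = base frame: x ahead of the robot, y to its left, z up, the work surface at z = 0. Lengths are in m, angles in degrees, forces in N, time in s.
With the tool pointing down it reaches from about 0.4 to 0.825 m from the base axis. Payload 7 kg.
Tool frame: the origin (TCP) lies between the finger pads; the fingertips stand 22 mm ahead of it and the grasp point (between the pads) lies 3 mm ahead of it; z points along the fingers, y is the direction in which the jaws open and shut (so a half turn about z gives the same grasp; the last joint's range is limited). The gripper opens to 88 mm and grips with 3 to 60 N. Pads are 19 mm wide; open, the fingers measure 130 mm over their backs; the gripper's body (78 mm by 193 mm) begins 47 mm behind the grasp point.
Start: joints at [-47.091, 20.546, 0.682, 0, -70.136, -16.507], TCP at [0.3, -0.605, 0.212] pointing down, gripper open.
Joint ranges: [-176.03, 176.03], [-82.01, 121.73], [-58.28, 71.71], [-173.87, 95.51], [-174.79, -0.11], [-173.66, 173.66]. Speed limits (degrees/s): [136.94, 136.94, 172.46, 180, 180, 180].

INTERFACE

Orientations are given as [roll, pitch, yaw] about the fixed x, y, z axes, in that order (R = Rz(yaw) Ry(pitch) Rx(roll)).
In Python, from plant import telemetry, cams, r gives the robot as it stands.
- The arm moves only by the tool carry_out, never from a script. Its argument "commands" is one flat list of numbers, 5 for each row, row after row: the shift along the world's x, y, z as a fraction of full scale, then the turn about the world's z as a fraction of full scale, then the gripper's target within -1 to 1 (shut at 1, half-way at 0, fully open at -1). In form: [x, y, z, turn, claw, x, y, z, turn, claw, ...]. A call has 1 to 8 rows; each row shifts and turns the commanded pose from where the row before left it; what a row does not reach is not made up. Full scale, the value 1, is 0.04 m for a shift and 4 degrees for a turn. A row lasts 1/10 s, in which the tool goes at most 50 mm and 8.59 degrees, less where a joint would pass 70% of its speed; a pose out of reach is approached as far as the arm can. A call with a number of a shift or a turn outside -1 to 1 is refused whole. A call with a gripper value outside its range is refused whole. The fingers move at their own pace and stop on an object; "grip_force" is the grip in N (left out, the last holds). Time passes only in rows, so rows that do not move let the fingers close. It gives the time, the measured TCP pose, the force and the opening at its end, in the units of the state.
- telemetry.get_state(): the state, without advancing time (a new reading comes with each control period).
- cams.capture(name): name is "scene" or "top" or "wrist"; returns a dict with "frame" (384x512x3 uint8, red, green, blue), "camera_matrix" (3x3 intrinsics, pixels), "camera_from_world" (4x4, takes a point from world to camera coordinates); the wrist camera has in their place "mount" (4x4, takes a point from camera to tool coordinates, whose origin is the TCP and whose axes are the flange's). Camera axes: x right, y down, z forward; pixel columns grow to the right and rows downward; lengths in m; the calibration is good to about 2 mm. A picture is of the moment at which its call begins: read the wrist's pose just before it. There is no depth.
- r.close_job(): hands the job in, once; it reports no verdict.
The state is a dict: "time_s": time; "joints": joint angles; "qd": joint speeds; "joint_torque": joint torques, N m; "tcp_pos": TCP position; "eef_rot": TCP orientation; "contact_force": force on the tool from outside, world axes, zero at the start; "moment": the same for the moment, N m; "gripper_width": finger opening in m.
Only numpy, scipy, OpenCV 4.12 (cv2) and the standard library are available. Lean on these libraries where they do the work, as an engineer would, in place of code of your own. Each camera call takes 0.05 s, during which the arm holds its last target. There are 200 camera calls.

## Working session

There is one attempt and no reset: what is moved stays moved. The work goes in short steps, Python scripts to look and compute and a tool call to move; the robot and the scene stay as the last step left them, time stands still between calls to the robot, and variables do not carry over. Pictures are saved under pics/ and viewed, about 8 in all and at most 12, crops included, and the job is handed in when it is done.

Besides the shell and the picture viewer there is one more tool, called after ">>>" as name(argument=value, ...), one argument or row to a line, values as JSON. carry_out: Moves the arm, as the interface text tells. Shift numbers are shares of 0.04 m and turn numbers shares of 4 degrees, none past 1 either way. Its arguments: {"type":"object","properties":{"commands":{"type":"array"},"grip_force":{"type":"number"}},"required":["commands"]}

```bash
mkdir -p pics
cat > h.py <<'E'
import sys; sys.path.insert(0,'.')
import numpy as np, cv2
from plant import telemetry, cams, r
def cap(n,save=None):
    s=telemetry.get_state(); d=cams.capture(n); f=d['frame']
    if save: cv2.imwrite('pics/'+save,f[:,:,::-1])
    return s,d
E
python3 - <<'E'
from h import *
np.set_printoptions(precision=4,suppress=True)
fs=[]
for n in('scene','top','wrist'):
    s,d=cap(n,n+'0.png'); np.savez(n+'0.npz',**{k:v for k,v in d.items()}); 
    print(n,d['camera_matrix'],d.get('camera_from_world',d.get('mount')))
print(s)
E
```

```text
scene [[365.4128   0.     259.5089]
 [  0.     365.4128 188.6624]
 [  0.       0.       1.    ]] [[ 0.6619  0.7496  0.0063 -0.2897]
 [ 0.4709 -0.4093 -0.7815 -0.2239]
 [-0.5832  0.5202 -0.6239  1.301 ]
 [ 0.      0.      0.      1.    ]]
top [[364.897    0.     254.6769]
 [  0.     364.897  193.3321]
 [  0.       0.       1.    ]] [[ 0.0064 -0.9996 -0.0275 -0.0884]
 [-0.9945 -0.0035 -0.1042  0.5342]
 [ 0.1041  0.028  -0.9942  0.8317]
 [ 0.      0.      0.      1.    ]]
wrist [[321.8259   0.     257.5777]
 [  0.     321.8259 191.2813]
 [  0.       0.       1.    ]] [[ 0.0002 -0.9645 -0.264   0.0717]
 [ 1.      0.0002  0.      0.0003]
 [ 0.     -0.264   0.9645 -0.1731]
 [ 0.      0.      0.      1.    ]]
{'time_s': 0.1, 'joints': array([-47.0907,  20.5855,   0.6401,  -0.0174, -70.1369, -16.5053]), 'qd': array([ 0.0796, -0.0754,  0.1553,  0.0715,  0.1034,  0.0148]), 'joint_torque': array([ -0.0048, -58.4162,  29.3749,   7.0158,   0.0101,  -0.0001]), 'tcp_pos': array([ 0.2999, -0.6042,  0.2116]), 'eef_rot': array([ 179.9165,   -0.0076, -153.602 ]), 'contact_force': array([-0.2354,  0.1797, -0.38  ]), 'moment': array([-0.0174, -0.0277, -0.045 ]), 'gripper_width': 0.08778522136630901}
```

```bash
ls; python3 -c "
import cv2;a=[cv2.imread('pics/%s0.png'%n) for n in('scene','top')]
cv2.imwrite('pics/a.png',cv2.resize(a[1],(800,600),interpolation=cv2.INTER_CUBIC))"
```

```text
h.py
pics
scene0.npz
top0.npz
wrist0.npz
```

View pics/a.png

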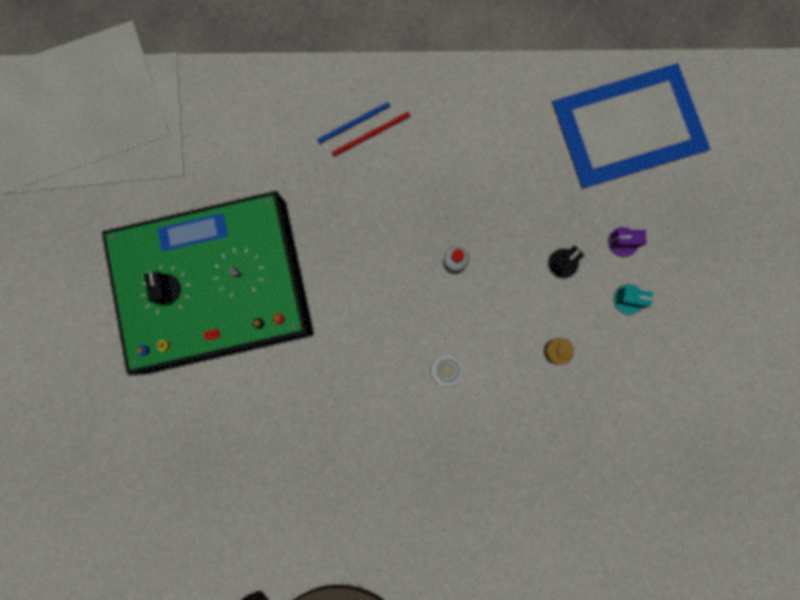

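View pics/scene0.png

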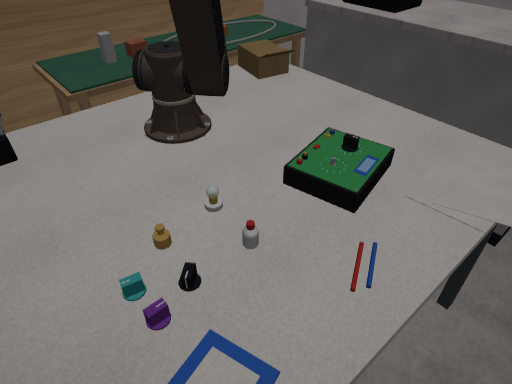

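Top view (enlarged, 800 wide). Candidates for the knob are black (563,262), purple (625,241), turquoise (632,298) and the fitted black knob on the case (162,288). The loose black one at (563,262) is the target. The bare shaft is at (235,271). Close crops next.

```bash
python3 -c "
import cv2,numpy as np
a=cv2.imread('pics/top0.png')
k=cv2.resize(a[145:190,335:385],(500,450),interpolation=cv2.INTER_CUBIC)
s=cv2.resize(a[115:245,60:205],(725,650),interpolation=cv2.INTER_CUBIC)
k=cv2.resize(a[150:190,340:380],None,fx=7.5,fy=7.5,interpolation=cv2.INTER_CUBIC)
s=cv2.resize(a[118:242,62:204],None,fx=3.5,fy=3.5,interpolation=cv2.INTER_CUBIC)
c=np.zeros((434,800,3),np.uint8);c[:300,:300]=k;c[:434,303:800]=s[:434,:497]
cv2.imwrite('pics/b.png',c)"
```

```text
(no output)
```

View pics/b.png

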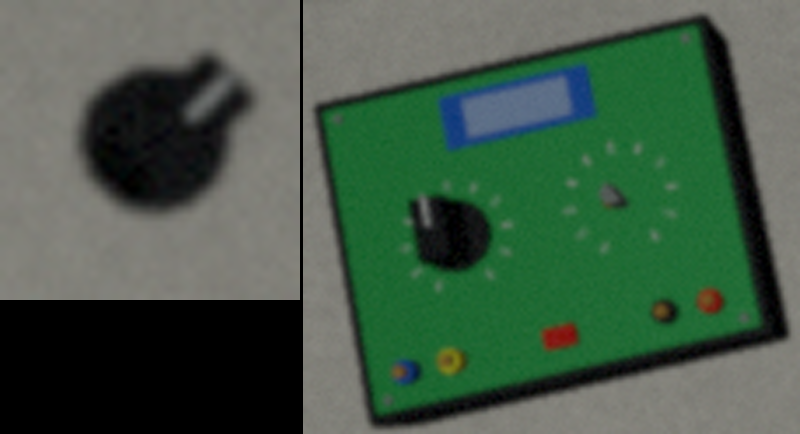

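Left crop: the knob's skirt centre is at about (153,138) and its white line runs (188,118)→(232,80). Right crop: the panel corners are at (318,105), (706,18), (765,325), (376,420), and the shaft tip is at about (610,197).

```bash
cat >> h.py <<'E'
def ray(d,uv,z,T=None):
    K=d['camera_matrix']; T=d['camera_from_world'] if T is None else T
    R,t=T[:3,:3],T[:3,3]; c=-R.T@t; w=R.T@np.linalg.solve(K,[uv[0],uv[1],1.])
    return c+w*(z-c[2])/w[2]
def Twrist(s,d):
    from scipy.spatial.transform import Rotation as Ro
    W=np.eye(4); W[:3,:3]=Ro.from_euler('xyz',s['eef_rot'],degrees=True).as_matrix(); W[:3,3]=s['tcp_pos']
    return np.linalg.inv(W@d['mount'])
E
python3 - <<'E'
from h import *
np.set_printoptions(precision=4,suppress=True)
d=dict(np.load('top0.npz'))
S=lambda u,v:(62-.4+(u-303)/3.5,118-.4+v/3.5); k=lambda u,v:(339.6+u/7.5,149.6+v/7.5)
P=[ray(d,S(*p),.066)[:2] for p in((318,105),(706,18),(765,325),(376,420))]
P=np.array(P);print(P,P.mean(0))
for i in range(4): e=P[(i+1)%4]-P[i];print(np.hypot(*e),np.degrees(np.arctan2(e[1],e[0])))
t=ray(d,S(610,197),.089);print('tip',t)
print('fixedknob skirt',ray(d,S(455,235),.072))
print('skirt',ray(d,k(153,138),.005)); a=ray(d,k(188,118),.04);b=ray(d,k(232,80),.04);print(a,b,np.degrees(np.arctan2(*(b-a)[1::-1])))
sc=dict(np.load('scene0.npz'))
print('scene skirt',ray(sc,(190,281),.003), 'tip',ray(sc,(334,158),.089))
for n,u,v,z in(('bottle',456,259,.07),('lamp',446,370,.03),('weight',559,351,.05),('pur',625,243,.0),('teal',630,300,.0)):
    print(n,ray(d,(u*.64,v*.64),z))
E
```

```text
[[0.635  0.3496]
 [0.6934 0.0938]
 [0.4914 0.0499]
 [0.4292 0.2992]] [0.5622 0.1981]
0.2623245997568163 -77.1442210667634
0.20674244007414233 -167.74390782622407
0.25691688462567125 104.00482717889119
0.21190878263919893 13.746862791601078
tip [0.5705 0.1458 0.089 ]
fixedknob skirt [0.5482 0.2512 0.072 ]
skirt [ 0.5992 -0.3387  0.005 ]
[ 0.5993 -0.3405  0.04  ] [ 0.6112 -0.3542  0.04  ] -49.141397388088706
scene skirt [ 0.6    -0.3394  0.003 ] tip [0.5748 0.1465 0.089 ]
bottle [ 0.5926 -0.17    0.07  ]
lamp [ 0.4336 -0.1576  0.03  ]
weight [ 0.4621 -0.3189  0.05  ]
pur [ 0.6309 -0.4371  0.    ]
teal [ 0.5419 -0.4416  0.    ]
```

>>> carry_out(
  commands=[0.29,0.255,0,1,-1,0.29,0.255,0,1,-1,0.29,0.255,0,1,-1,0.29,0.255,0,1,-1,0.29,0.255,0,1,-1,0.29,0.255,0,1,-1,0.29,0.255,0,1,-1,0.29,0.255,0,1,-1],
)

```text
time_s: 0.95
tcp_pos: [0.3932, -0.5224, 0.2121]
eef_rot: [180.0, 0.0, -121.4]
contact_force: [0.9, -0.5, 0.5]
gripper_width: 0.0878
```

>>> carry_out(
  commands=[0.29,0.255,0,1,-1,0.29,0.255,0,1,-1,0.29,0.255,0,1,-1,0.29,0.255,0,1,-1,0.29,0.255,0,1,-1,0.29,0.255,0,1,-1,0.29,0.255,0,1,-1,0.29,0.255,0,1,-1],
)

```text
time_s: 1.75
tcp_pos: [0.486, -0.4408, 0.2121]
eef_rot: [180.0, 0.0, -89.4]
contact_force: [0.5, -0.6, 0.3]
gripper_width: 0.0876
```

>>> carry_out(
  commands=[0.29,0.255,0,1,-1,0.29,0.255,0,1,-1,0.29,0.255,0,1,-1,0.29,0.255,0,1,-1,0.29,0.255,0,1,-1,0.29,0.255,0,1,-1,0.29,0.255,0,1,-1,0.29,0.255,0,1,-1],
)

```text
time_s: 2.55
tcp_pos: [0.5788, -0.3592, 0.2121]
eef_rot: [180.0, 0.0, -57.4]
contact_force: [-0.5, -0.2, -0.3]
gripper_width: 0.0875
```

>>> carry_out(
  commands=[0.29,0.255,0,1,-1,0.29,0.255,0,1,-1,0,0,0,0,-1,0,0,0,0,-1],
)

```text
time_s: 2.95
tcp_pos: [0.6016, -0.3392, 0.212]
eef_rot: [180.0, 0.0, -49.6]
contact_force: [0.2, 0.3, -0.4]
gripper_width: 0.0877
```

Run:
```python
from h import *
np.set_printoptions(precision=4,suppress=True)
s,d=cap('wrist','w1.png'); np.savez('w1.npz',T=Twrist(s,d),**d); print(s['tcp_pos'],s['eef_rot'],s['joints'],s['contact_force'])
T=Twrist(s,d);p=T@[.5995,-.339,.02,1];q=d['camera_matrix']@p[:3];print(q/q[2])
u,v=(q/q[2])[:2].astype(int); x0=max(0,min(512-200,u-100));y0=max(0,min(384-150,v-75));print(x0,y0)
cv2.imwrite('pics/w1c.png',cv2.resize(d['frame'][y0:y0+150,x0:x0+200,::-1],None,fx=4,fy=4,interpolation=cv2.INTER_CUBIC))
```

```text
[ 0.6016 -0.3392  0.212 ] [179.971    0.0423 -49.6408] [-13.2907  22.054    2.8828  -0.0018 -70.88    53.6505] [ 0.2473  0.2583 -0.4354]
[258.2023 167.7071   1.    ]
158 92
```

View pics/w1c.png

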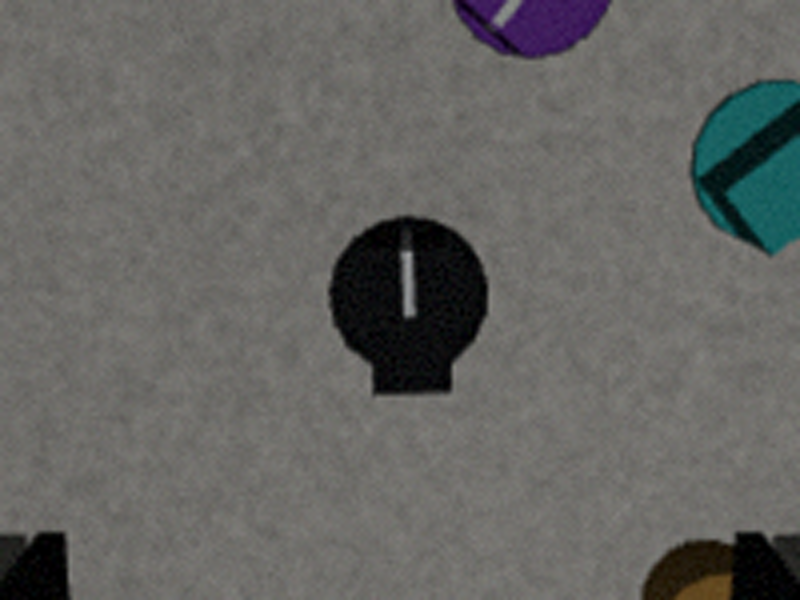

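Run:
```python
from h import *
np.set_printoptions(precision=4,suppress=True)
d=dict(np.load('w1.npz')); T=d['T']; f=d['frame'].astype(int)
g=f.sum(2)
sub=g[150:175,250:270]; ys,xs=np.nonzero(sub>300); 
w=sub[ys,xs]; print(len(xs)); 
P=np.array([ray(d,(x+250,y+150),.04,T)[:2] for x,y in zip(xs,ys)])
c=P.mean(0);e,v=np.linalg.eigh(np.cov(P.T));print('line c',c,np.degrees(np.arctan2(*v[::-1,1])),e)
m=((g<150)[140:195,235:285]).astype(np.uint8); n,l,st,ce=cv2.connectedComponentsWithStats(m); print(st)
cn=max(cv2.findContours(m,cv2.RETR_EXTERNAL,cv2.CHAIN_APPROX_NONE)[0],key=len)[:,0]+[235,140]
Q=np.array([ray(d,p,.005,T)[:2] for p in cn[cn[:,1]<178]])
A=np.c_[2*Q,np.ones(len(Q))];s=np.linalg.lstsq(A,(Q**2).sum(1),rcond=None)[0];print('skirt',s[:2],'r',np.sqrt(s[2]+s[:2]@s[:2]))
bl=cn[cn[:,1]>184]; print(bl.min(0),bl.max(0)); 
B=np.array([ray(d,p,.04,T)[:2] for p in bl]); print('bar end mid',B.mean(0))
```

```text
33
line c [ 0.6046 -0.3471] 131.2219399512985 [0. 0.]
[[   0    0   50   55 1488]
 [   5    6   40   45 1262]]
skirt [ 0.5977 -0.34  ] r 0.023109514959592892
[251 185] [270 190]
bar end mid [ 0.585  -0.3259]
```

>>> carry_out(
  commands=[-0.085,-0.015,-0.4,0.4,-1,0,0,-0.7,0,-1,0,0,-0.7,0,-1,0,0,-0.7,0,-1,0,0,-0.7,0,-1,0,0,-0.7,0,-1,0,0,-0.4,0,-1,0,0,-0.225,0,-1],
  grip_force=30,
)

```text
time_s: 3.8
tcp_pos: [0.5967, -0.3403, 0.0296]
eef_rot: [179.9, 0.1, -48.1]
contact_force: [-0.4, 0.1, 0.9]
gripper_width: 0.0876
```

>>> carry_out(
  commands=[0,0,0,0,0.2,0,0,0,0,0.8,0,0,0,0,0.8,0,0,0,0,1,0,0,0,0,1,0,0,0,0,1,0,0,0,0,1],
)

```text
time_s: 4.5
tcp_pos: [0.5984, -0.34, 0.0317]
eef_rot: [-180.0, -0.0, -48.0]
contact_force: [0.2, -0.2, 0.3]
gripper_width: 0.0374
```

>>> carry_out(
  commands=[0,0,0,0,1,0,0,0,0,1,0,0,0,0,1,0,0,0,0,1,0,0,0,0,1],
)

```text
time_s: 5.0
tcp_pos: [0.5983, -0.34, 0.0314]
eef_rot: [180.0, 0.0, -48.0]
contact_force: [0.4, 0.2, -0.8]
gripper_width: 0.0011
```

Run:
```python
from h import *
s,d=cap('wrist'); s2,e=cap('scene'); _,t=cap('top')
print(s['tcp_pos'],s['gripper_width'],s['moment'])
a=cv2.resize(d['frame'],(400,300)); b=cv2.resize(e['frame'][200:335,120:300],(400,300)); c=cv2.resize(t['frame'][120:240,280:440],(400,300))
o=np.zeros((600,800,3),np.uint8);o[:300,:400]=a;o[:300,400:]=b;o[300:,:400]=c
cv2.imwrite('pics/g1.png',o[:,:,::-1])
```

```text
[ 0.59831605 -0.33996811  0.03141617] 0.0011401685357903047 [-0.06115326  0.18936351  0.01456209]
```

View pics/g1.png

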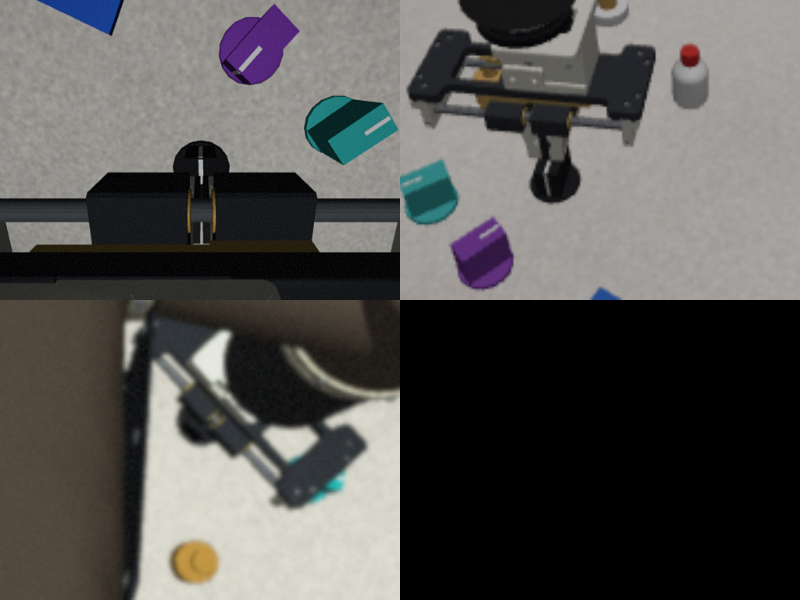

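The wrist view shows the fingers closed on the knob's bar at (200,205), about 20 px apart. The opening reads only 1 mm, which disagrees. I'll lift a little and look.

>>> carry_out(
  commands=[0,0,0.2,0,1,0,0,0.4,0,1,0,0,0.4,0,1,0,0,0,0,1,0,0,0,0,1],
)

```text
time_s: 5.65
tcp_pos: [0.5985, -0.34, 0.0721]
eef_rot: [-180.0, -0.1, -48.0]
contact_force: [-0.1, 0.4, -0.6]
gripper_width: 0.0004
```

Run:
```python
from h import *
s,d=cap('wrist'); s2,e=cap('scene')
print(s['tcp_pos'],s['gripper_width'],s['contact_force'])
a=cv2.resize(d['frame'][150:330,140:380],(400,300)); b=cv2.resize(e['frame'][200:305,135:275],(400,300),interpolation=cv2.INTER_CUBIC)
cv2.imwrite('pics/g2.png',np.hstack([a,b])[:,:,::-1])
```

```text
[ 0.59854497 -0.33999756  0.07209608] 0.00038372403550981715 [-0.10423868  0.43349651 -0.59129251]
```

View pics/g2.png

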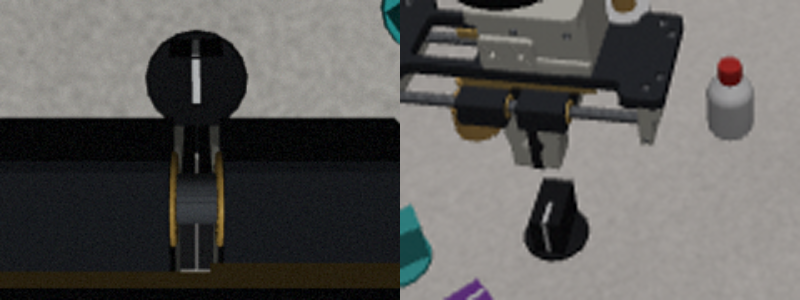

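Run:
```python
from h import *
np.set_printoptions(precision=4,suppress=True)
s,d=cap('wrist'); _,e=cap('scene'); T=Twrist(s,d)
pr=lambda K,T,p:(lambda q:q[:2]/q[2])(K@(T@np.r_[p,1])[:3])
for p in([.5985,-.34,.05],[.5985,-.34,.04],[.5985,-.34,.005]):
    print(p,'scene',pr(e['camera_matrix'],e['camera_from_world'],p),'wrist',pr(d['camera_matrix'],T,p))
# skirt circle in wrist crop g2: centre (197,77) of 400x300 <- 240x180 at (140,150)
c=(140+197*.6,150+77*.6);print('wrist skirt px',c,ray(d,c,.005,T))
# scene
print('scene skirt px',135+(556-400)*.35,200+235*.35, ray(e,(135+156*.35,200+235*.35),.003))
print('scene tip', ray(e,(135+137*.35,200+165*.35),.05))
```

```text
[0.5985, -0.34, 0.05] scene [186.7527 266.2753] wrist [256.2665 216.6765]
[0.5985, -0.34, 0.04] scene [187.3273 269.4369] wrist [256.3121 211.5716]
[0.5985, -0.34, 0.005] scene [189.2655 280.1001] wrist [256.4439 196.8162]
wrist skirt px (258.2, 196.2) [ 0.5978 -0.3413  0.005 ]
scene skirt px 189.6 282.25 [ 0.6022 -0.3418  0.003 ]
scene tip [ 0.5741 -0.3337  0.05  ]
```

Run:
```python
from h import *
s,d=cap('wrist'); _,e=cap('scene'); T=Twrist(s,d)
pr=lambda K,T,p:(lambda q:q[:2]/q[2])(K@(T@np.r_[p,1])[:3])
def mk(f,x0,y0,w,h,k,K,T):
    o=cv2.resize(f[y0:y0+h,x0:x0+w],None,fx=k,fy=k,interpolation=cv2.INTER_CUBIC)
    o=np.clip(o.astype(int)*1.6+15,0,255).astype(np.uint8)
    for z,c in((.04,(255,0,0)),(.05,(255,255,0)),(.06,(0,255,0)),(.07,(0,255,255)),(.08,(255,0,255))):
        u=(pr(K,T,[s['tcp_pos'][0],s['tcp_pos'][1],z])-[x0,y0]+.5)*k
        cv2.circle(o,tuple(int(v) for v in u),2,c,-1)
    return o
a=mk(e['frame'],155,220,80,80,5,e['camera_matrix'],e['camera_from_world'])
b=mk(d['frame'],208,160,100,100,4,d['camera_matrix'],T)
cv2.imwrite('pics/g3.png',np.hstack([a,b])[:,:,::-1])
```

```text
(no output)
```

View pics/g3.png

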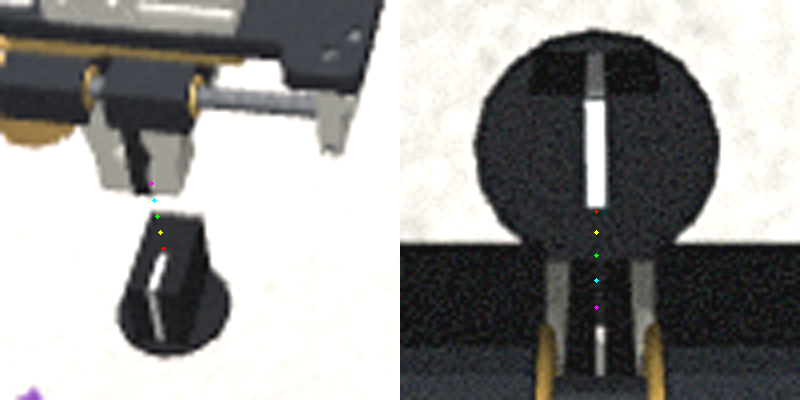

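The scene view puts the fingertips' front edge at about z=0.086 with the TCP reading 0.072. The wrist view agrees: the tips sit about 13 mm behind the reported TCP instead of 22 mm ahead. The fingers therefore closed just above the knob, which has not moved. I'll open and go about 34 mm lower, watching the force.

>>> carry_out(
  commands=[0,0,0,0,-0.7,0,0,0,0,-0.7,0,0,0,0,-0.7,0,0,0,0,-0.7,0,0,0,0,-0.7,0,0,0,0,-0.7,0,0,0,0,-0.7,0,0,0,0,-0.7],
)

```text
time_s: 6.75
tcp_pos: [0.5983, -0.34, 0.0715]
eef_rot: [180.0, -0.0, -48.0]
contact_force: [1.1, -0.1, 0.5]
gripper_width: 0.0588
```

>>> carry_out(
  commands=[0,0,-0.3,0,-0.7,0,0,-0.4,0,-0.7,0,0,-0.4,0,-0.7,0,0,-0.3,0,-0.7,0,0,-0.2,0,-0.7,0,0,-0.1,0,-0.7,0,0,0,0,-0.7],
)

```text
time_s: 7.45
tcp_pos: [0.5981, -0.34, 0.0029]
eef_rot: [180.0, 0.0, -48.0]
contact_force: [-0.2, 0.6, 0.4]
gripper_width: 0.0743
```

>>> carry_out(
  commands=[0,0,-0.06,0,-0.7,0,0,-0.06,0,-0.7,0,0,0,0,-0.7],
)

```text
time_s: 7.75
tcp_pos: [0.5983, -0.34, -0.0012]
eef_rot: [-180.0, -0.0, -48.0]
contact_force: [-0.4, 0.2, -0.4]
gripper_width: 0.0747
```

>>> carry_out(
  commands=[0,0,0,0,0.2,0,0,0,0,0.2,0,0,0,0,0.4,0,0,0,0,0.7,0,0,0,0,1,0,0,0,0,1,0,0,0,0,1,0,0,0,0,1],
)

```text
time_s: 8.55
tcp_pos: [0.5983, -0.34, -0.0013]
eef_rot: [180.0, -0.0, -48.0]
contact_force: [-0.1, 0.3, -0.6]
gripper_width: 0.0214
```

>>> carry_out(
  commands=[0,0,0,0,1,0,0,0,0,1,0,0,0,0,1,0,0,0,0,1],
)

```text
time_s: 8.95
tcp_pos: [0.5983, -0.34, -0.0014]
eef_rot: [180.0, 0.0, -48.0]
contact_force: [-0.2, -0.3, 0.5]
gripper_width: 0.0217
```

>>> carry_out(
  commands=[0,0,0.2,0,1,0,0,0.6,0,1,0,0,0.8,0,1,0,0,0.8,0,1,-0.1,0.4,0.8,0,1,-0.1,0.6,0.8,0,1,-0.1,0.74,0,0,1,-0.1,0.74,0,0,1],
)

```text
time_s: 9.75
tcp_pos: [0.5826, -0.2401, 0.1608]
eef_rot: [-179.9, -0.1, -48.0]
contact_force: [-0.3, 0.7, -1.2]
gripper_width: 0.0217
```

>>> carry_out(
  commands=[-0.1,0.75,0,0,1,-0.1,0.75,0,0,1,-0.1,0.75,0,0,1,-0.1,0.75,0,0,1,-0.1,0.75,0,0,1,-0.1,0.75,0,0,1,-0.1,0.75,0,0,1,-0.1,0.75,0,0,1],
)

```text
time_s: 10.55
tcp_pos: [0.55, 0.0004, 0.1594]
eef_rot: [-180.0, -0.0, -48.0]
contact_force: [1.5, 0.3, -0.6]
gripper_width: 0.0221
```

>>> carry_out(
  commands=[-0.1,0.75,0,0,1,-0.1,0.75,0,0,1,-0.1,0.75,0,0,1,-0.1,0.75,0,0,1,-0.1,0.75,0,0,1,-0.1,0.75,-0.4,0,1,0,0.45,-0.5,0,1,0,0,0,0,1],
)

```text
time_s: 11.35
tcp_pos: [0.5248, 0.1984, 0.1207]
eef_rot: [179.8, 0.0, -47.9]
contact_force: [0.3, -0.2, -0.7]
gripper_width: 0.0217
```

>>> carry_out(
  commands=[0,0,0,0,1,0,0,0,0,1],
)

```text
time_s: 11.55
tcp_pos: [0.5267, 0.1968, 0.1236]
eef_rot: [-179.9, -0.0, -48.0]
contact_force: [-0.0, 1.0, -0.0]
gripper_width: 0.022
```

Run:
```python
from h import *
np.set_printoptions(precision=4,suppress=True)
s,d=cap('wrist','w2.png'); T=Twrist(s,d); np.savez('w2.npz',T=T,**d); print(s['tcp_pos'],s['eef_rot'],s['joints'],s['gripper_width'])
q=d['camera_matrix']@(T@[.5735,.1455,.089,1])[:3]; u,v=(q/q[2])[:2];print(u,v)
x0,y0=int(max(0,min(432,u-40))),int(max(0,min(324,v-30)));print(x0,y0)
f=d['frame'][:,:,::-1]; a=cv2.resize(f[y0:y0+60,x0:x0+60],(500,500),interpolation=cv2.INTER_CUBIC)
b=cv2.resize(f,(300,225)); o=np.zeros((500,800,3),np.uint8);o[:,:500]=np.clip(a.astype(int)*1.5,0,255);o[:225,500:]=b
cv2.imwrite('pics/w2c.png',o)
```

```text
[0.5267 0.1968 0.1236] [-179.9449   -0.0179  -48.0145] [ 40.4449  14.2874 -20.7402   0.02   -54.9169   1.5292] 0.02204010988033154
256.0609714391567 105.07136788965377
216 75
```

View pics/w2c.png

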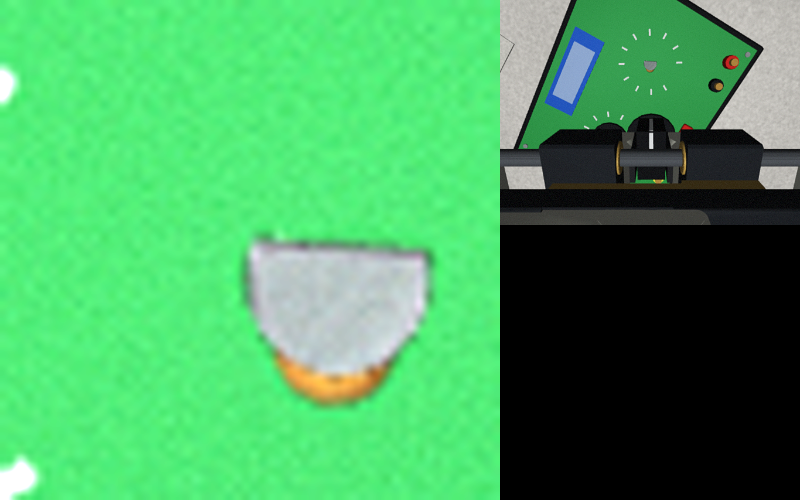

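The close crop shows the D-shaft: a flat edge from (248,243) to (430,253), with the flat facing image-up (tool +x) and the brass ball opposite. The circle centre is at about (340,278). The shaft is nearly in line with the held knob.

Run:
```python
from h import *
np.set_printoptions(precision=4,suppress=True)
d=dict(np.load('w2.npz'));T=d['T'];c=lambda u,v:(215.5+u/8.333,74.5+v/8.333)
a,b=ray(d,c(248,243),.089,T),ray(d,c(430,253),.089,T); e=b-a
print(a,b,np.hypot(*e[:2]),'normal yaw',np.degrees(np.arctan2(e[1],e[0]))+90)
n=np.array([-e[1],e[0]])/np.hypot(*e[:2]); m=(a+b)[:2]/2
print('centre from chord',m-n*.0026, m-n*.0022,'bottom',ray(d,c(342,375),.089,T)[:2]+n*.007)
print('centre',ray(d,c(340,278),.089,T))
w=dict(np.load('w1.npz'))
# panel ring ticks check: skip; held-knob line direction in this image
g=d['frame'].astype(int).sum(2)[190:270,240:275]; ys,xs=np.nonzero(g>450); print(len(xs))
if len(xs)>4:
  P=np.array([ray(d,(x+240,y+190),.165,T)[:2] for x,y in zip(xs,ys)]);ev,v=np.linalg.eigh(np.cov(P.T));print(P.mean(0),np.degrees(np.arctan2(*v[::-1,1])),xs.min(),xs.max(),ys.min(),ys.max())
```

```text
[0.5791 0.1494 0.089 ] [0.5685 0.1408 0.089 ] 0.01363095114490653 normal yaw -51.03862387427847
centre from chord [0.5721 0.1471] [0.5724 0.1468] bottom [0.5718 0.1464]
centre [0.5723 0.1467 0.089 ]
166
[0.5346 0.1873] 131.6682678035971 15 20 33 63
```

Run:
```python
from h import *
np.set_printoptions(precision=4,suppress=True)
d=dict(np.load('w2.npz'));T=d['T']
x=np.array([np.cos(np.radians(-48)),np.sin(np.radians(-48))])
print(d['frame'][185:262:1,255:258].astype(int).mean((1,2)).round().astype(int))
tcp=np.array([.5267,.1968])
for r_ in range(190,206,2):
    print(r_,'skirt(bot)',(ray(d,(256,r_),.125,T)[:2]-tcp)@x,'(top)',(ray(d,(256,r_),.131,T)[:2]-tcp)@x,'bar top',(ray(d,(256,r_),.165,T)[:2]-tcp)@x)
for r_ in (222,252,254): print(r_,(ray(d,(257,r_),.165,T)[:2]-tcp)@x)
e=dict(np.load('w1.npz'))
for v in(250,317):
    p=ray(e,(157.5+409/4,91.5+v/4),.04,e['T'])[:2]; print('table line',p,(p-[.5983,-.34])@x)
```

```text
[ 94  93  96  95  93  95  96  93  66  11   6  15  28  27  27  27  17  30
  69  70  68  66  70  66  65  68  67  68  64  67  68  67  65  69  66  67
  70 100 144  31  15  92 202 226 222 220 219 220 221 220 221 220 221 221
 221 220 220 221 219 222 220 219 221 220 220 220 223 227 208  51   8  18
  29  35  42  51  53]
190 skirt(bot) 0.02429447244880826 (top) 0.025914216900637967 bar top 0.03509276879433974
192 skirt(bot) 0.02314717641337907 (top) 0.024806993141820652 bar top 0.03421262126965592
194 skirt(bot) 0.021995960771719815 (top) 0.023695986679142026 bar top 0.033329466821201255
196 skirt(bot) 0.020840805403128052 (top) 0.02258117809466728 bar top 0.03244329001338987
198 skirt(bot) 0.01968169004894977 (top) 0.021462547837328268 bar top 0.031554075304806445
200 skirt(bot) 0.018518594311395475 (top) 0.020340076221780835 bar top 0.030661807047298012
202 skirt(bot) 0.017351497652343013 (top) 0.019213743427249897 bar top 0.029766469485055406
204 skirt(bot) 0.0161803793921293 (top) 0.018083529496362907 bar top 0.028868046753686365
222 0.020640777698336707
252 0.006337160572090687
254 0.005356116182262746
table line [ 0.6106 -0.3545] 0.018988837414527372
table line [ 0.5986 -0.3405] 0.0005933094677489706
```

>>> carry_out(
  commands=[0.2,-0.2,0,-0.2,1,0.25,-0.27,0,-0.2,1,0.25,-0.27,0,-0.2,1,0.25,-0.27,0,-0.15,1,0.2,-0.26,0,0,1,0,0,-0.25,0,1,0,0,-0.3,0,1,0,0,-0.15,0,1],
)

```text
time_s: 12.4
tcp_pos: [0.5712, 0.146, 0.0926]
eef_rot: [179.9, 0.0, -51.0]
contact_force: [-1.4, -0.6, -0.8]
gripper_width: 0.0216
```

>>> carry_out(
  commands=[0,0,0,0,1,0,0,0,0,1],
)

```text
time_s: 12.6
tcp_pos: [0.5721, 0.1467, 0.0944]
eef_rot: [180.0, -0.0, -51.0]
contact_force: [-0.3, 1.1, -0.4]
gripper_width: 0.022
```

>>> carry_out(
  commands=[0.015,-0.018,-0.05,0,1,0,0,-0.05,0,1,0,0,-0.05,0,1,0,0,-0.05,0,1,0,0,0,0,1],
)

```text
time_s: 13.1
tcp_pos: [0.5728, 0.1456, 0.0864]
eef_rot: [180.0, 0.0, -51.0]
contact_force: [0.2, -0.0, -0.8]
gripper_width: 0.0217
```

>>> carry_out(
  commands=[0,0,-0.05,0,1,0,0,-0.025,0,1,0,0,0,0,1],
)

```text
time_s: 13.4
tcp_pos: [0.5731, 0.1459, 0.0836]
eef_rot: [-180.0, 0.0, -51.0]
contact_force: [0.4, 1.0, -1.3]
gripper_width: 0.022
```

>>> carry_out(
  commands=[0,0,-0.025,0,1,0,0,0,0,1],
)

```text
time_s: 13.6
tcp_pos: [0.5731, 0.1459, 0.0827]
eef_rot: [-180.0, 0.0, -51.0]
contact_force: [0.2, 1.2, -0.4]
gripper_width: 0.0215
```

>>> carry_out(
  commands=[0,0,-0.025,0,1,0,0,0,0,1],
)

```text
time_s: 13.8
tcp_pos: [0.5731, 0.1459, 0.0817]
eef_rot: [-180.0, 0.0, -51.0]
contact_force: [-0.3, 1.8, 0.3]
gripper_width: 0.0217
```

>>> carry_out(
  commands=[0,0,-0.025,0,1,0,0,0,0,1],
)

```text
time_s: 14.0
tcp_pos: [0.5731, 0.1459, 0.0807]
eef_rot: [-180.0, 0.0, -51.0]
contact_force: [0.5, 1.9, 0.1]
gripper_width: 0.0219
```

>>> carry_out(
  commands=[0,0.01,-0.025,0,1,0,0,-0.025,0,1,0,0,0,0,1],
)

```text
time_s: 14.3
tcp_pos: [0.5729, 0.146, 0.0785]
eef_rot: [180.0, -0.0, -51.0]
contact_force: [1.1, 1.4, -0.5]
gripper_width: 0.0221
```

>>> carry_out(
  commands=[0,0,-0.025,0,1,0,0,-0.025,0,1,0,0,0,0,1],
)

```text
time_s: 14.6
tcp_pos: [0.5729, 0.1461, 0.0765]
eef_rot: [180.0, 0.0, -51.0]
contact_force: [0.1, 1.6, -0.6]
gripper_width: 0.0221
```

>>> carry_out(
  commands=[0,0.005,-0.025,0,1,0,0,-0.025,0,1,0,0,0,0,1],
  grip_force=50,
)

```text
time_s: 14.9
tcp_pos: [0.5726, 0.1465, 0.0747]
eef_rot: [180.0, 0.0, -51.0]
contact_force: [-2.2, 3.6, 3.0]
gripper_width: 0.0217
```

>>> carry_out(
  commands=[0,0,-0.025,0,1,0,0,0,0,1],
)

```text
time_s: 15.1
tcp_pos: [0.5727, 0.1468, 0.0736]
eef_rot: [-180.0, 0.0, -51.0]
contact_force: [-3.2, 4.7, 1.8]
gripper_width: 0.0216
```

>>> carry_out(
  commands=[0,0,-0.025,0,1,0,0,0,0,1],
)

```text
time_s: 15.3
tcp_pos: [0.5725, 0.1468, 0.0724]
eef_rot: [-180.0, 0.0, -51.0]
contact_force: [-2.3, 4.6, 1.1]
gripper_width: 0.0219
```

>>> carry_out(
  commands=[0,0,-0.025,0,1,0,0,-0.025,0,1,0,0,0,0,1],
)

```text
time_s: 15.6
tcp_pos: [0.5723, 0.1467, 0.0701]
eef_rot: [180.0, 0.1, -51.0]
contact_force: [-1.8, 4.6, -1.2]
gripper_width: 0.0216
```

>>> carry_out(
  commands=[0,0,-0.025,0,1,0,0,-0.025,0,1,0,0,0,0,1],
)

```text
time_s: 15.9
tcp_pos: [0.5723, 0.1467, 0.0679]
eef_rot: [180.0, 0.1, -51.0]
contact_force: [-0.5, 4.5, -4.2]
gripper_width: 0.0217
```

>>> carry_out(
  commands=[0,0,-0.025,0,1,0,0,-0.025,0,1,0,0,0,0,1],
)

```text
time_s: 16.2
tcp_pos: [0.5726, 0.1462, 0.0661]
eef_rot: [180.0, 0.0, -51.0]
contact_force: [-0.1, 3.6, -4.5]
gripper_width: 0.0219
```

>>> carry_out(
  commands=[0,0,-0.025,0,1,0,0,-0.025,0,1,0,0,0,0,1],
)

```text
time_s: 16.5
tcp_pos: [0.5731, 0.1461, 0.0647]
eef_rot: [-180.0, -0.0, -51.0]
contact_force: [-0.5, 1.7, -1.5]
gripper_width: 0.0216
```

>>> carry_out(
  commands=[0,0,-0.025,0,1,0,0,0,0,1],
)

```text
time_s: 16.7
tcp_pos: [0.5732, 0.1461, 0.0646]
eef_rot: [-180.0, -0.0, -51.0]
contact_force: [-2.3, 1.2, 5.3]
gripper_width: 0.0219
```

It is seated: z stopped at 0.0646 against the predicted home of 0.0647, and the force turned upward. One slightly firmer push, then I let go.

>>> carry_out(
  commands=[0,0,-0.025,0,1,0,0,0,0,1],
)

```text
time_s: 16.9
tcp_pos: [0.5732, 0.1462, 0.0646]
eef_rot: [-180.0, -0.0, -51.0]
contact_force: [-6.1, 0.8, 14.4]
gripper_width: 0.0218
```

>>> carry_out(
  commands=[0,0,0.03,0,1,0,0,0.02,0,0.3,0,0,0,0,-0.1,0,0,0,0,-0.1,0,0,0,0,-0.1,0,0,0,0,-0.1,0,0,0,0,-0.1,0,0,0,0,-0.1],
)

```text
time_s: 17.7
tcp_pos: [0.5729, 0.1463, 0.0646]
eef_rot: [180.0, -0.0, -51.0]
contact_force: [-0.7, -0.0, 0.4]
gripper_width: 0.048
```

>>> carry_out(
  commands=[0,0,0.1,0,-0.1,0,0,0.4,0,-0.1,0,0,0.7,0,-0.1,0,0,0.7,0,-0.1,0,0,0.7,0,-0.1,0,0,0.4,0,-0.1,0,0,0,0,-0.1,0,0,0,0,-0.1],
)

```text
time_s: 18.5
tcp_pos: [0.5728, 0.1464, 0.1849]
eef_rot: [-180.0, 0.0, -51.0]
contact_force: [0.1, -0.4, 0.2]
gripper_width: 0.0486
```

Run:
```python
from h import *
s,d=cap('wrist'); _,e=cap('scene'); _,t=cap('top')
T=Twrist(s,d); print(s['tcp_pos'],s['contact_force'],s['gripper_width'])
a=cv2.resize(d['frame'],(400,300)); b=cv2.resize(e['frame'][100:220,260:420],(400,300),interpolation=cv2.INTER_CUBIC); c=cv2.resize(t['frame'],(400,300)); q=cv2.resize(e['frame'],(400,300))
cv2.imwrite('pics/f1.png',np.vstack([np.hstack([a,b]),np.hstack([c,q])])[:,:,::-1])
```

```text
[0.57277012 0.14635793 0.18487037] [ 0.10953795 -0.42152375  0.15591895] 0.0486001600666773
```

View pics/f1.png

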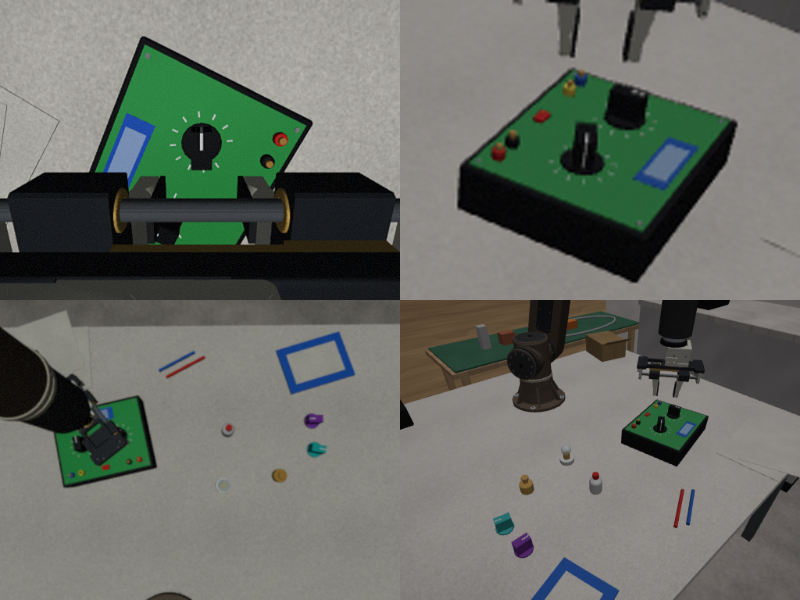

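The knob stands upright on the panel at (202,145) in the wrist view, centred in its tick ring. Lamp, weight, bottle and both look-alikes are standing where they were, and the gripper is clear.

```bash
python3 -c "
from h import *
print(r.close_job())"
```

```text
the job is handed in; nothing more can be done
None
```

The loose black knob is on the bare D-shaft and pushed fully home. I let go and handed the job in at about 18.7 s of the 61 s allowed. I viewed 9 of the 12 pictures.

- **First grasp missed:** the fingers closed above the knob because the fingertips sit about 13 mm behind the reported tool point, where the description says 22 mm ahead. The knob did not move. I measured the offset in two cameras, went lower, and gripped it at 22 mm.
- **Finding the angle:** the wrist camera showed the flat facing about -51°, so I turned the knob 3° to match. It passed the 17 mm stop with under 2 N and did not have to be forced.
- **Seating:** it met the ball 10 mm above the panel, was then pulled down, and stopped at a reported height of 0.0646 m against the 0.0647 m expected. A last push reached 14 N, well under the 40 N limit.
- **Final check:** in the last pictures the knob stands upright in its tick ring with the gripper open and clear. The lamp, weight, bottle and both look-alikes are standing where they were.

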